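# Uncover the hot block warmer with the lid lifter

### The job

The warmer's lid is hot, so never touch it with the gripper: take the lid lifter from its cradle, hook the middle of the lid's loop handle with it and lift the lid off the warmer, keeping it level and steady. Carry it slowly to the blue set-down tray, set it down gently so that it lies flat within the tray's rim, then unhook the lifter and put it back in the cradle's notches. Leave the jar, cup and carton where they are.

Things in the scene. Friction and masses are not known exactly. Their poses are not given: they have to be found in the camera images.
- well_rim (a point): Centre of the rim of the block warmer's round well, 105 mm above the table. Warmer: fixed grey box 150 x 160 x 75 mm with a display on its +x face; on top an aluminium drum 124 mm across, 30 mm high, its well 100 mm across, 25 mm deep. Warmer, tray and cradle each stand at the left, middle or right of the work area.
- lid: Hot steel lid with a red circle, loose, 0.25 to 0.4 kg. Origin: centre of its underside; z up. A boss 90 mm across (z 0 to 10 mm) hangs in the well with 5 mm play all round; the disc above, 120 mm across (z 10 to 15 mm), rests on the rim. Centre of mass on its axis, about 50 mm below the loop's top bar: hooked 8 mm off the middle it hangs about 9 degrees out of level. It can swing on the hook.
- lid_loop (a point): Middle of the top bar of the lid's dark loop handle (8 mm round bar), 61 mm above the lid's origin: hook it here. The loop stands in the lid's y-z plane: y is along the top bar (straight for 28 mm), x is level across it. Legs at y = -30 and +30 mm, sloping in from 21 mm below the top bar. 42 mm are free between the lid's top face and the underside of the bar.
- tray_floor (a point): Centre of the blue floor of the fixed round set-down tray, 4 mm above the table. Its steel rim is 162 mm across inside and stands 12 mm above the table. The lid's boss rests on this floor when the lid lies in the tray, so the lid's origin is then at this height.
- cradle_seat (a point): Middle of the lifter's handle when it hangs in the cradle, 120 mm above the table. Fixed cradle: grey base 125 x 80 x 8 mm, two white posts at x = -46 and +46 mm (12 mm thick, 44 mm wide). The handle rests along x on both posts, 112 mm above the table, in notches 28 mm wide (y), open upwards, cheeks 12 mm high. The lifter may hang either way round.
- lifter_grip (a point): Centre of the lid lifter's orange handle bar, 130 mm long (x), 16 mm wide (y), 16 mm high (z, up). Loose, 0.13 kg, at the start in the cradle, x along the cradle's x. Grip it here from above, closing along y; 80 mm are free between the posts. A 7 mm steel rod goes down from here, steps back to x = -18 mm (from z = -30 to -78 mm) and ends in the hook.
- lifter_hook (a point): Bottom of the lifter's V hook (7 mm rod, centre line), 95 mm straight below lifter_grip, same axes. The V lies in the x-z plane, open upwards; tip 16 mm towards +x and 16 mm up. Hook a bar by moving the lifter towards its +x under it, then up. The hook spans 98.5 to 75.5 mm below lifter_grip; a hanging 8 mm bar lies (centre line) at x = 0, 84.5 mm below lifter_grip.
- jar_mid (a point): Bystander: amber jar with white cap, 60 mm across, 95 mm high; its mid-height. Loose.
- cup_mid (a point): Bystander: white open cup, 72 mm across the rim, 80 mm high; its mid-height. Loose.
- carton_mid (a point): Bystander: cardboard carton 60 x 100 x 50 mm; its mid-height. Loose.
There are look-alikes about, which are no part of the job. What is shaped like the part that bears cradle_seat but pink is not meant. Of the things shaped like the part that bears lifter_grip, the orange one is meant.

How it is judged:
By the outcome, as a careful person would: the job done as asked, in the order asked, and still so for the second after the job is handed in, with the robot touching nothing.
It also fails if it takes over 72 s, if anything falls off the work surface, if the arm or the gripper's body presses on something with over 40 N, if the wrist force passes 120 N, or if a joint passes its speed limit or range.

### The arm

A 6-joint arm with a two-finger parallel gripper is mounted at the origin on the work surface. World frame = base frame: x ahead of the robot, y to its left, z up, the work surface at z = 0. Lengths are in m, angles in rad, forces in N, time in s.
With the tool pointing down it reaches from about 0.375 to 0.925 m from the base axis. Payload 5.7 kg.
Tool frame: the origin (TCP) lies midway between the tips of the shut fingers; the grasp point (between the pads) lies behind it (pinch_z is the z of the grasp point in the tool frame, in m); z points along the fingers, y is the direction in which the jaws open and shut (so a half turn about z gives the same grasp; the last joint's range is limited). The gripper opens to 88 mm and grips with 3 to 60 N. Pads are 20 mm wide; open, the fingers measure 115 mm over their backs; the gripper's body (75 mm by 178 mm) begins 61 mm behind the grasp point.
Start: joints at [1.177, 0.359, 1.51, -0, 1.272, -0.115], TCP at [0.165, 0.577, 0.223] pointing down, gripper open.
Joint ranges: [-2.97, 2.97], [-1.01, 2.36], [0.21, 2.38], [-0.96, 4.11], [0.2, 2.71], [-2.98, 2.98]. Speed limits (rad/s): [2.39, 2.39, 3.14, 3.14, 3.14, 3.14].

### API

Orientations are given as a unit quaternion [w, x, y, z].
In Python, from station import sense, grab_frame, camera_model, sign_off, pinch_z gives the robot as it stands.
- The arm moves only by the shell command python3 -m pendant 'ROWS'. ROWS is JSON, a list of rows, each a list of 5 numbers: the closure, from -1 (fully open) to 1 (shut), then the shift along the world's x, y, z normalised to -1 to 1, where 1 is 0.15 m, then the turn about the world's z normalised to -1 to 1, where 1 is 30 degrees. A call has 1 to 10 rows; each row shifts and turns the commanded pose from where the row before left it; what a row does not reach is not made up. A row lasts 1/8 s, in which the tool goes at most 62.5 mm and 10.7 degrees, less where a joint would pass 70% of its speed; a pose out of reach is approached as far as the arm can. A call with a number of a shift or a turn outside -1 to 1 is refused whole. A call with a gripper value outside its range is refused whole. The fingers move at their own pace and stop on an object; the grip force is fixed at half the most. Time passes only in rows, so rows that do not move let the fingers close. It gives the time, the measured TCP pose, the force and the opening at its end, in the units of the state.
- sense(): the state, without advancing time (a new reading comes with each control period).
- grab_frame(name): name is "side" or "top"; returns the picture (480x640x3 uint8, red, green, blue); there is no depth.
- camera_model(name): a dict with "camera_matrix" (3x3 intrinsics, pixels), "D" ([k1, k2, p1, p2, k3] as OpenCV has them; the pictures are not rectified), "rvec" (rotation vector, rad) and "tvec" (3), from world to camera coordinates, as OpenCV has them. Camera axes: x right, y down, z forward; pixel columns grow to the right and rows downward; lengths in m; the calibration is good to about 2 mm. A picture is of the moment at which its call begins. camera_model takes no time and is no camera call.
- sign_off(): hands the job in, once; it reports no verdict.
The state is a dict: "time": time; "joints": joint angles; "joint_vel": joint speeds; "joint_efforts": joint torques, N m; "eef_pos": TCP position; "orientation": TCP orientation; "contact_force": force on the tool from outside, world axes, zero at the start; "moment": the same for the moment, N m; "gripper_width": finger opening in m.
Only numpy, scipy, OpenCV 4.12 (cv2) and the standard library are available. Lean on these libraries where they do the work, as an engineer would, in place of code of your own. Each camera call takes 0.05 s, during which the arm holds its last target.

## Working session

There is one attempt and no reset: what is moved stays moved. The work goes in short steps, Python scripts to look and compute and a shell command to move; the robot and the scene stay as the last step left them, time stands still between calls to the robot, and variables do not carry over. Pictures are saved under pics/ and viewed, and the job is handed in when it is done.

```bash
mkdir -p pics; ls; cat > h.py <<'E'
import numpy as np, cv2
from station import sense, grab_frame, camera_model, pinch_z
def cam(n):
    m=camera_model(n); K=np.array(m["camera_matrix"],float); D=np.array(m["D"],float)
    R,_=cv2.Rodrigues(np.array(m["rvec"],float)); t=np.array(m["tvec"],float).reshape(3)
    return K,D,R,t
def ray(n,px):
    K,D,R,t=cam(n)
    u=cv2.undistortPoints(np.array(px,float).reshape(-1,1,2),K,D).reshape(-1,2)
    d=np.c_[u,np.ones(len(u))]@R
    return -R.T@t, d/np.linalg.norm(d,axis=1)[:,None]
def onplane(n,px,z):
    c,d=ray(n,px); s=(z-c[2])/d[:,2]
    return c+d*s[:,None]
def proj(n,P):
    K,D,R,t=cam(n)
    return cv2.projectPoints(np.array(P,float).reshape(-1,1,3),cv2.Rodrigues(R)[0],t,K,D)[0].reshape(-1,2)
def tri(p1,p2):
    c1,d1=ray("top",[p1]);c2,d2=ray("side",[p2]);A=np.c_[d1[0],-d2[0]]
    s=np.linalg.lstsq(A,c2-c1,rcond=None)[0]
    a=c1+d1[0]*s[0];b=c2+d2[0]*s[1]
    return (a+b)/2,np.linalg.norm(a-b)
def save(n,name):
    f=grab_frame(n); cv2.imwrite(f"pics/{name}.png",f[:,:,::-1]); return f
E
python3 - <<'E'
from h import *
for n in("top","side"):
    save(n,n+"0"); K,D,R,t=cam(n); print(n,-R.T@t,R[2],K[0,0])
print(sense(),pinch_z)
E
```

```text
pics
top [0.21962873 0.02906967 1.40182385] [ 0.21826684  0.01988861 -0.97568644] 587.9263343876827
side [ 0.12393781 -0.83180703  0.8076075 ] [ 0.3158788   0.74216573 -0.59110965] 476.39833008259563
{'time': 0.1, 'joints': array([ 1.17689715e+00,  3.59417779e-01,  1.51132544e+00, -1.75949011e-06,
        1.27249479e+00, -1.15107132e-01]), 'joint_vel': array([-0.00202865, -0.00294646, -0.00291572,  0.00094386,  0.00201464,
        0.00055212]), 'joint_efforts': array([ 9.36837787e-04, -5.16354847e+01, -2.71405882e+01,  6.78443466e-02,
        2.77180370e-02, -5.72875865e-05]), 'eef_pos': array([0.16488796, 0.57625014, 0.22190223]), 'orientation': array([-2.06307309e-04,  1.38944717e-01,  9.90299797e-01, -7.96388863e-04]), 'contact_force': array([ 0.35552223, -0.37177992, -0.59481133]), 'moment': array([-0.0176938 ,  0.00526303, -0.00486374]), 'gripper_width': 0.08736616482514893} -0.0187
```

View pics/top0.png

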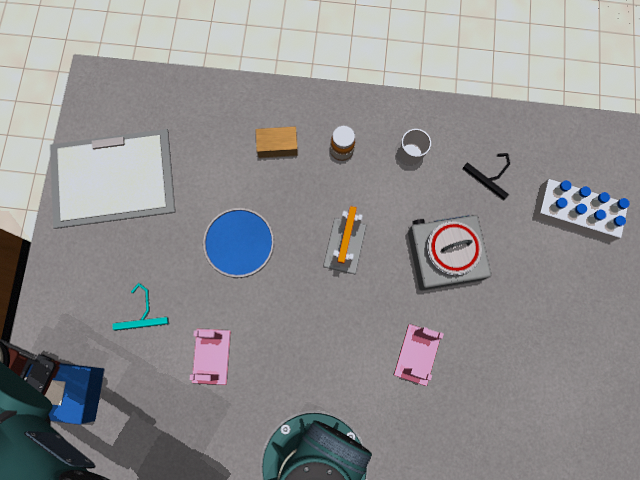

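View pics/side0.png

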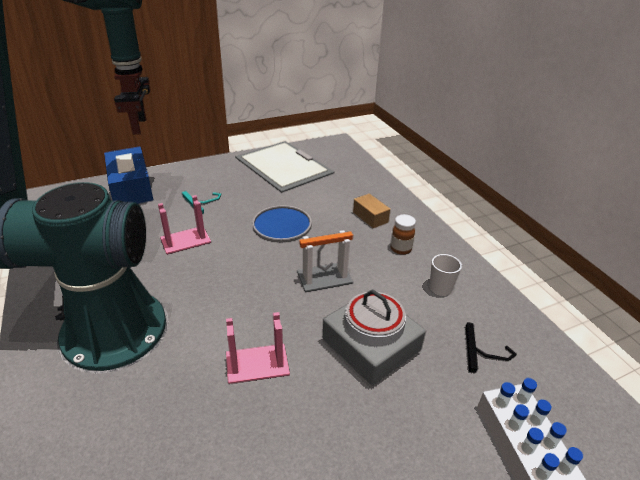

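The top view shows the tray at about (238,243), the orange lifter in the grey/white cradle at (347,235), and the lid on the warmer at (455,247). The robot base is at the bottom. I'll measure these next and enlarge the key areas.

```bash
python3 - <<'E'
from h import *
T=cv2.imread("pics/top0.png");S=cv2.imread("pics/side0.png")
def mask(I,lo,hi,box=None):
    h=cv2.cvtColor(I,cv2.COLOR_BGR2HSV);m=cv2.inRange(h,lo,hi)
    if box: 
        z=np.zeros_like(m);x0,y0,x1,y1=box;z[y0:y1,x0:x1]=m[y0:y1,x0:x1];m=z
    return m
def big(m):
    c,_=cv2.findContours(m,cv2.RETR_EXTERNAL,cv2.CHAIN_APPROX_NONE);return max(c,key=cv2.contourArea)
# tray
c=big(mask(T,(100,120,60),(125,255,255),(190,190,290,290)));P=onplane("top",c.reshape(-1,2),.004)
(o,r)=cv2.minEnclosingCircle(P[:,:2].astype(np.float32));print("tray top",o,r,P[:,:2].min(0)/2+P[:,:2].max(0)/2)
c=big(mask(S,(100,120,60),(125,255,255),(240,195,320,250)));P=onplane("side",c.reshape(-1,2),.004)
print("tray side",P[:,:2].min(0)/2+P[:,:2].max(0)/2,np.ptp(P[:,:2],axis=0))
# lid red
for n,I,b in(("top",T,(420,215,490,285)),("side",S,(335,285,415,345))):
    m=mask(I,(0,120,60),(8,255,255),b)|mask(I,(172,120,60),(180,255,255),b)
    c=big(m);P=onplane(n,c.reshape(-1,2),.110);print("lid",n,P[:,:2].min(0)/2+P[:,:2].max(0)/2,np.ptp(P[:,:2],axis=0))
# handle
for n,I,b in(("top",T,(330,195,365,270)),("side",S,(295,225,360,255))):
    m=mask(I,(8,150,80),(22,255,255),b);c=big(m);print("handle",n,cv2.minAreaRect(c),cv2.boundingRect(c))
    r=cv2.boxPoints(cv2.minAreaRect(c));print(onplane(n,r,.128))
for I,b,nm in((T,(310,190,380,290),"ta"),(T,(400,200,500,300),"tb"),(S,(285,215,365,295),"sa"),(S,(315,275,435,385),"sb")):
    x0,y0,x1,y1=b;cv2.imwrite(f"pics/{nm}.png",cv2.resize(I[y0:y1,x0:x1],None,fx=5,fy=5,interpolation=cv2.INTER_CUBIC))
E
cd pics; python3 -c "
import cv2,numpy as np
L=[cv2.resize(cv2.imread(n+'.png'),(400,300)if 0 else (390,390)) for n in('ta','tb','sa','sb')]
cv2.imwrite('q.png',cv2.resize(np.vstack([np.hstack(L[:2]),np.hstack(L[2:])]),(600,600)))"
```

```text
tray top (0.49531683325767517, 0.2408680021762848) 0.0803498849272728 [0.49546727 0.24077219]
tray side [0.4952394  0.24648249] [0.15748341 0.14931787]
lid top [ 0.51748253 -0.26087745] [0.10655423 0.10515288]
lid side [ 0.51641342 -0.25964013] [0.10686719 0.10599124]
handle top ((346.62451171875, 234.1427764892578), (7.297511577606201, 56.82032012939453), 12.87500286102295) (338, 206, 19, 57)
[[ 0.4520301   0.00058381  0.128     ]
 [ 0.58086095 -0.01472223  0.128     ]
 [ 0.57888868 -0.03097799  0.128     ]
 [ 0.45016546 -0.01533607  0.128     ]]
handle side ((326.0384521484375, 239.23703002929688), (8.270342826843262, 52.930198669433594), 80.78897094726562) (300, 232, 53, 16)
[[ 0.45230796 -0.00153527  0.128     ]
 [ 0.58222553 -0.01652081  0.128     ]
 [ 0.57046819 -0.04695648  0.128     ]
 [ 0.44373806 -0.03151338  0.128     ]]
```

View pics/q.png

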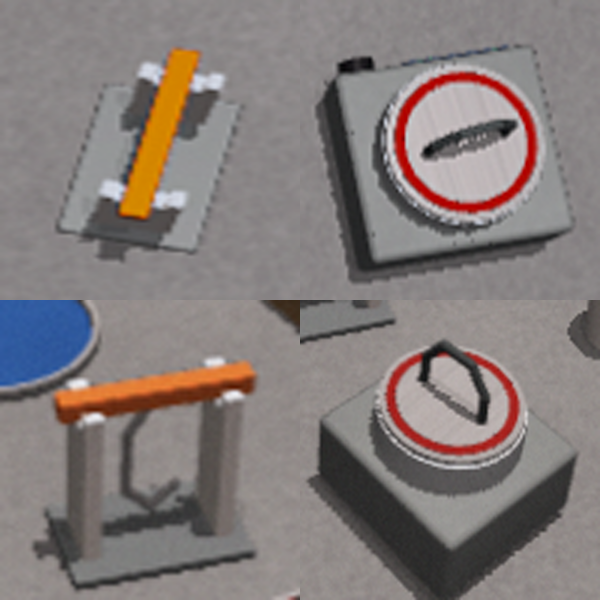

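View pics/tb.png

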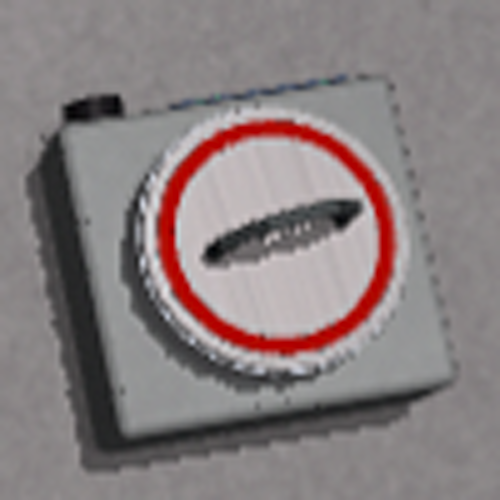

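View pics/sb.png

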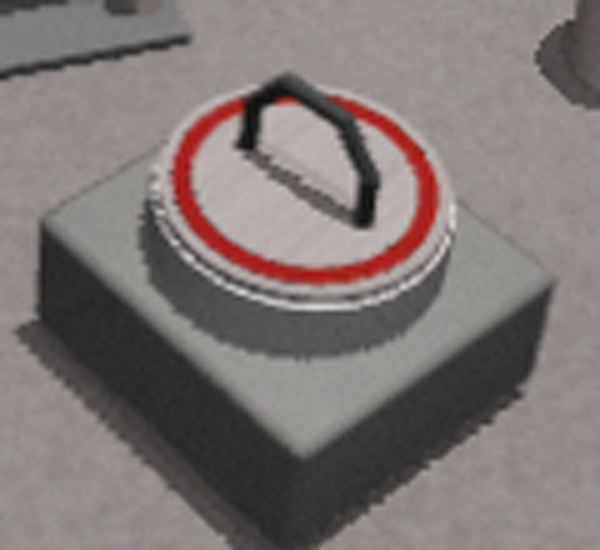

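View pics/sa.png

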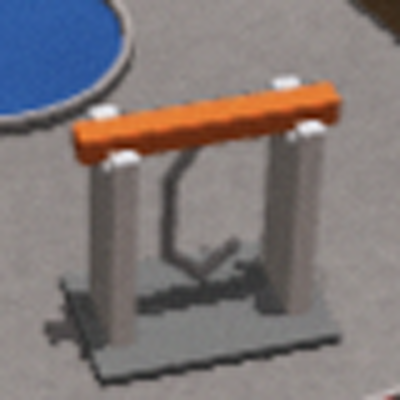

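```bash
python3 - <<'E'
from h import *
s=lambda p:np.array(p)/5+np.array([315,275])-.4
t=lambda p:np.array(p)/5+np.array([400,200])-.4
a=onplane("side",[s((243,150)),s((365,224))],.110);print(a,np.degrees(np.arctan2(*(a[1]-a[0])[[1,0]])),a.mean(0))
b=onplane("side",[s((288,80)),s((345,120))],.156);print(b,np.degrees(np.arctan2(*(b[1]-b[0])[[1,0]])),b.mean(0))
T=cv2.imread("pics/top0.png");g=cv2.cvtColor(T,cv2.COLOR_BGR2GRAY)
m=np.zeros_like(g);m[230:262,435:478]=(g[230:262,435:478]<110)*255
hsv=cv2.cvtColor(T,cv2.COLOR_BGR2HSV); m[hsv[:,:,1]>90]=0
c=max(cv2.findContours(m,0,1)[0],key=cv2.contourArea);r=cv2.minAreaRect(c);print(r)
bx=cv2.boxPoints(r);print(bx)
for z in(.135,.156):
    P=onplane("top",bx,z);print(P[:,:2],P.mean(0))
    e=[P[1]-P[0],P[2]-P[1]];e=max(e,key=np.linalg.norm);print(np.degrees(np.arctan2(e[1],e[0])),np.linalg.norm(e))
# projections
for y in(15,):
  for sg in(1,-1): pass
L=np.array([.517,-.2603,0]);th=np.radians(-75);d=np.array([np.cos(th),np.sin(th),0])
pts=[L+d*k+[0,0,z] for k,z in((-.03,.11),(-.03,.135),(-.014,.156),(.014,.156),(.03,.135),(.03,.11))]
for n,I in(("top",T),("side",cv2.imread("pics/side0.png"))):
    q=proj(n,pts);f=6;c=q.mean(0).astype(int);cr=I[c[1]-40:c[1]+40,c[0]-50:c[0]+50];cr=cv2.resize(cr,None,fx=f,fy=f,interpolation=cv2.INTER_CUBIC)
    for p in q: cv2.circle(cr,tuple(int(v) for v in (p-c+[50,40]+.5)*f),3,(0,255,0),-1)
    cv2.imwrite(f"pics/loop_{n}.png",cr)
a=cv2.imread("pics/loop_top.png");b=cv2.imread("pics/loop_side.png");cv2.imwrite("pics/loop.png",cv2.resize(np.vstack([a,b]),(375,600)))
E
```

```text
[[ 0.50180405 -0.23354198  0.11      ]
 [ 0.52773636 -0.2886247   0.11      ]] -64.78948284344811 [ 0.51477021 -0.26108334  0.11      ]
[[ 0.51168082 -0.2450662   0.156     ]
 [ 0.52153861 -0.27340559  0.156     ]] -70.81988994291517 [ 0.51660971 -0.2592359   0.156     ]
((455.61322021484375, 245.89620971679688), (7.28010892868042, 32.82917022705078), 74.05460357666016)
[[438.8302  246.90564]
 [470.39624 237.88678]
 [472.39624 244.88678]
 [440.8302  253.90564]]
[[ 0.50723113 -0.21978057]
 [ 0.53541586 -0.28825401]
 [ 0.52007692 -0.29351498]
 [ 0.49203532 -0.22519318]] [ 0.5136898  -0.25668569  0.135     ]
-67.6271728679517 0.07404721709676033
[[ 0.50246357 -0.21565541]
 [ 0.53018109 -0.28299377]
 [ 0.51509642 -0.28816753]
 [ 0.48751967 -0.2209783 ]] [ 0.50881519 -0.25194875  0.156     ]
-67.62717286795171 0.0728197445059568
```

View pics/loop.png

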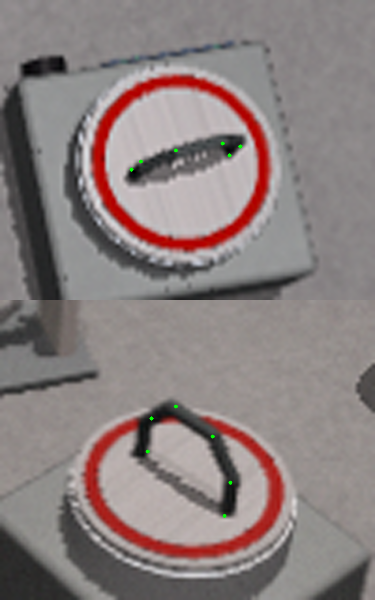

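The lid's loop is centred at about (0.517, -0.260), with its bar at about -68°. The hook tip points to the lifter's world +x end and the handle yaw is -6.9°. Next I'll move over the cradle.

```bash
python3 -m pendant '[[-1,0.1,-0.17,0,0.03],[-1,0.17,-0.285,0,0.03],[-1,0.17,-0.285,0,0.03],[-1,0.17,-0.285,0,0.03],[-1,0.17,-0.285,0,0.03],[-1,0.17,-0.285,0,0.03],[-1,0.17,-0.285,0,0.03],[-1,0.17,-0.285,0,0.03],[-1,0.17,-0.285,0,0.03],[-1,0.17,-0.285,0,0.03]]'
python3 -m pendant '[[-1,0.17,-0.285,0,0],[-1,0.17,-0.285,0,0],[-1,0.17,-0.285,0,0],[-1,0.15,-0.25,-0.1,0],[-1,0.05,-0.11,-0.1,0],[-1,0,0,0,0]]'
```

```text
time: 1.35
eef_pos: [0.4101, 0.165, 0.2225]
orientation: [-0.0, 0.061, 0.998, -0.0]
contact_force: [-0.6, -0.2, -0.1]
gripper_width: 0.0878
time: 2.1
eef_pos: [0.5147, -0.0159, 0.191]
orientation: [-0.002, 0.062, 0.998, 0.0]
contact_force: [-0.3, -0.1, 0.4]
gripper_width: 0.0877
```

```bash
python3 -m pendant '[[-1,0.007,0,-0.15,0],[-1,0,0,-0.2,0],[-1,0,0,-0.15,0],[-1,0,0,-0.09,0],[-1,0,0,0,0]]'
python3 - <<'E'
from h import *
a=save("top","g1t");b=save("side","g1s")
cv2.imwrite("pics/g1.png",np.hstack([cv2.resize(a[170:300,270:430,::-1],(400,325)),cv2.resize(b[160:320,240:420,::-1],(400,325))]))
print(sense()["eef_pos"])
E
```

```text
time: 2.72
eef_pos: [0.5161, -0.0147, 0.1037]
orientation: [-0.001, 0.06, 0.998, 0.0]
contact_force: [0.3, 0.1, -0.6]
gripper_width: 0.0878
[ 0.51746438 -0.01526081  0.10482111]
```

View pics/g1.png

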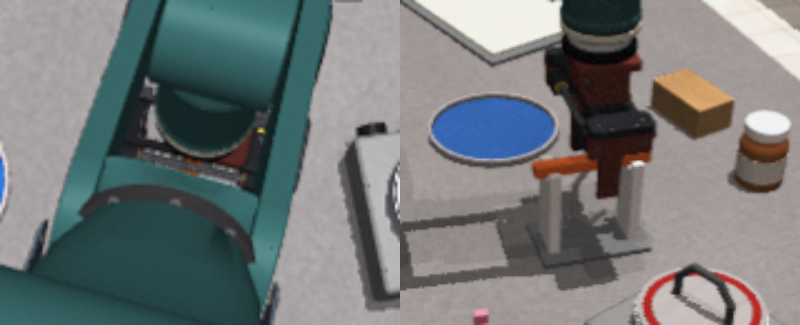

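The fingers straddle the handle midway between the posts, so I'll close the gripper.

```bash
python3 -m pendant '[[1,0,0,0,0],[1,0,0,0,0],[1,0,0,0,0],[1,0,0,0,0],[1,0,0,0,0],[1,0,0,0,0],[1,0,0,0,0]]'
```

```text
time: 3.7
eef_pos: [0.5171, -0.0157, 0.1041]
orientation: [-0.0, 0.061, 0.998, -0.0]
contact_force: [0.1, -0.2, 0.1]
gripper_width: 0.0215
```

```bash
python3 -m pendant '[[1,0,0,0,0],[1,0,0,0,0],[1,0,0,0,0]]'
python3 -m pendant '[[1,0,0,0.04,0],[1,0,0,0.1,0],[1,0,0,0.15,0],[1,0,0,0.15,0],[1,0,0,0.15,0],[1,0,0,0.15,0],[1,0,0,0.1,0],[1,0,0,0.04,0],[1,0,0,0,0]]'
python3 - <<'E'
from h import *
b=save("side","g2s")
cv2.imwrite("pics/g2.png",cv2.resize(b[100:320,240:420,::-1],(490,600)))
E
```

```text
time: 4.08
eef_pos: [0.5171, -0.0157, 0.1041]
orientation: [-0.0, 0.061, 0.998, -0.0]
contact_force: [0.1, -0.1, 0.4]
gripper_width: 0.0157
time: 5.2
eef_pos: [0.5171, -0.0157, 0.2363]
orientation: [0.0, 0.061, 0.998, -0.0]
contact_force: [-0.4, -0.6, -1.7]
gripper_width: 0.0157
```

View pics/g2.png

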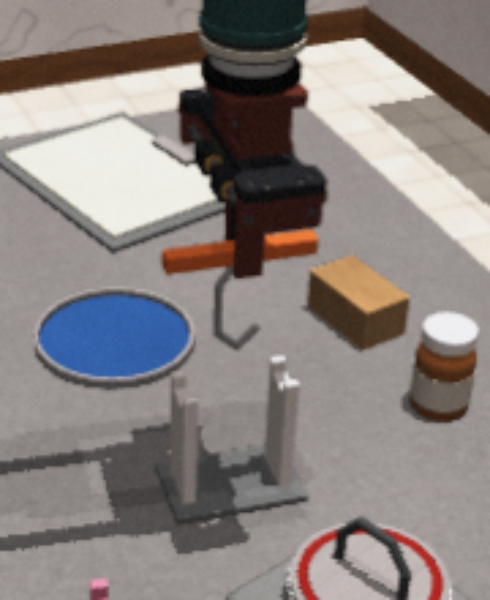

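The lifter came up cleanly with its hook open towards +x. I'll move to a standoff before the loop and turn +29° so the lifter's x lines up across the bar.

```bash
python3 -m pendant '[[1,-0.028,-0.06,0,0.05],[1,-0.028,-0.15,0,0.1],[1,-0.028,-0.2,0,0.11],[1,-0.028,-0.22,0,0.11],[1,-0.028,-0.22,0,0.11],[1,-0.028,-0.22,0,0.11],[1,-0.028,-0.22,0,0.11],[1,-0.028,-0.2,0,0.11],[1,-0.028,-0.17,0,0.1],[1,-0.028,-0.08,0,0.057]]'
python3 -m pendant '[[1,0,0,0,0],[1,0,0,0,0]]'
python3 - <<'E'
from h import *
a=save("top","g3t");b=save("side","g3s")
cv2.imwrite("pics/g3.png",np.hstack([cv2.resize(a[180:300,390:510,::-1],(400,400)),cv2.resize(b[200:380,300:480,::-1],(400,400))]))
E
```

```text
time: 6.5
eef_pos: [0.4745, -0.2778, 0.2349]
orientation: [-0.001, -0.191, 0.982, 0.001]
contact_force: [-0.9, 1.0, -0.4]
gripper_width: 0.016
time: 6.75
eef_pos: [0.4749, -0.276, 0.2355]
orientation: [-0.0, -0.191, 0.982, 0.001]
contact_force: [-0.4, -0.5, -1.4]
gripper_width: 0.0155
```

View pics/g3.png

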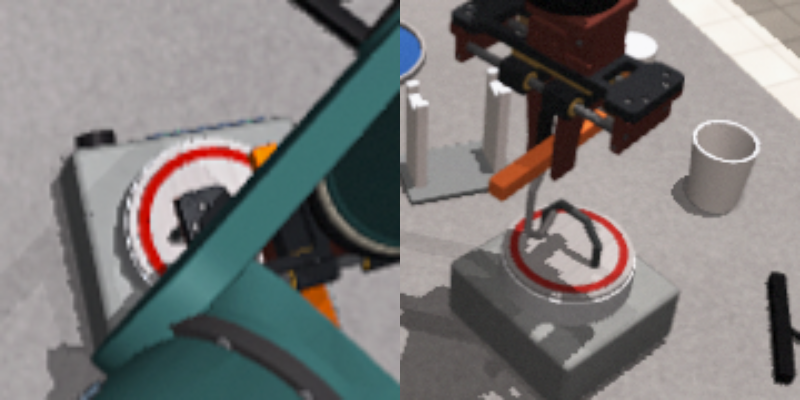

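```bash
cat > ov.py <<'E'
from h import *
import sys
name=sys.argv[1];bx=eval(sys.argv[2])
b=save("side",name+"s");s=sense();p=s["eef_pos"];w,x,y,z=s["orientation"]
psi=2*np.arctan2(y,x)-np.pi/2; yaw=psi-np.pi/2;u=np.array([np.cos(yaw),np.sin(yaw),0]);g=p+[0,0,.0159]+u*EX if (EX:=-.0015) else 0
H=[g+u*a+[0,0,c] for a,c in((-.065,0),(.065,0),(-.018,-.03),(-.018,-.078),(0,-.095),(.016,-.079))]
th=np.radians(-68);d=np.array([np.cos(th),np.sin(th),0]);L=np.array([.517,-.260,0])
L=[L+d*k+[0,0,q] for k,q in((-.03,.11),(-.03,.135),(-.014,.156),(.0,.156),(.014,.156),(.03,.135),(.03,.11))]
x0,y0,x1,y1=bx;f=600/max(x1-x0,y1-y0);c=cv2.resize(b[y0:y1,x0:x1,::-1],None,fx=f,fy=f,interpolation=cv2.INTER_CUBIC)
for P,col in((H,(0,255,0)),(L,(255,0,255))):
    for q in proj("side",P): cv2.circle(c,tuple(int(v) for v in (q-[x0,y0]+.5)*f),3,col,-1)
cv2.imwrite(f"pics/{name}.png",c);print(p,np.degrees(yaw),g)
E
python3 ov.py g4 '(330,250,430,350)'
```

```text
[ 0.47523315 -0.27593014  0.23595849] 22.065599394973066 [ 0.47384301 -0.27649364  0.25185849]
```

View pics/g4.png

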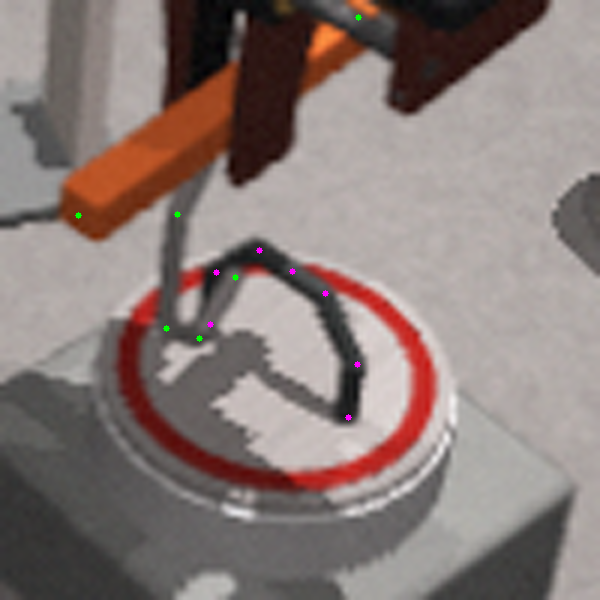

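The overlay matches both the lifter and the loop to within about 1 px. I'll descend 34 mm, then slide the hook in under the bar.

```bash
python3 -m pendant '[[1,0,0,-0.06,0],[1,0,0,-0.1,0],[1,0,0,-0.067,0],[1,0,0,0,0],[1,0.03,0.01,0,0],[1,0.06,0.023,0,0],[1,0.07,0.027,0,0],[1,0.07,0.027,0,0],[1,0.058,0.023,0,0],[1,0,0,0,0]]'
python3 ov.py g5 '(330,250,430,350)'
```

```text
time: 8.15
eef_pos: [0.5191, -0.2598, 0.202]
orientation: [0.0, -0.192, 0.981, -0.0]
contact_force: [-0.6, -0.9, -2.0]
gripper_width: 0.0158
[ 0.51860023 -0.25997066  0.20195352] 22.076921838642615 [ 0.51721021 -0.26053444  0.21785352]
```

View pics/g5.png

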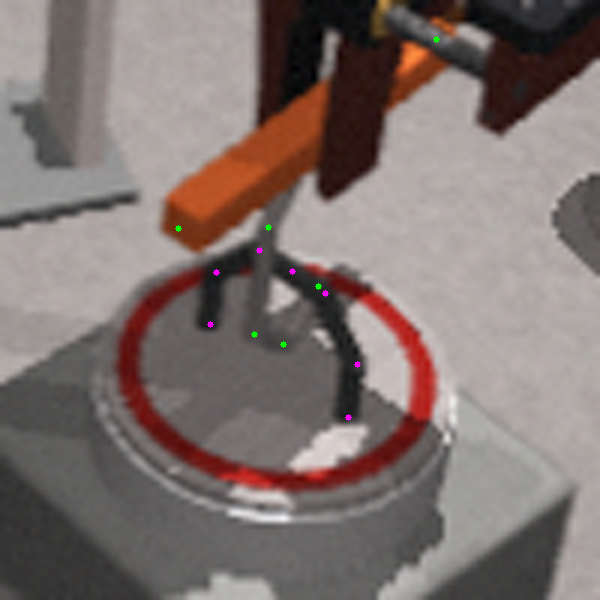

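```bash
python3 -c "
import cv2
b=cv2.imread('pics/g5s.png');cv2.imwrite('pics/g5z.png',cv2.resize(b[283:318,362:397],(600,600),interpolation=cv2.INTER_CUBIC))
b=cv2.imread('pics/g4s.png');cv2.imwrite('pics/g4z.png',cv2.resize(b[283:318,345:380],(600,600),interpolation=cv2.INTER_CUBIC))"
```

```text
(no output)
```

View pics/g5z.png

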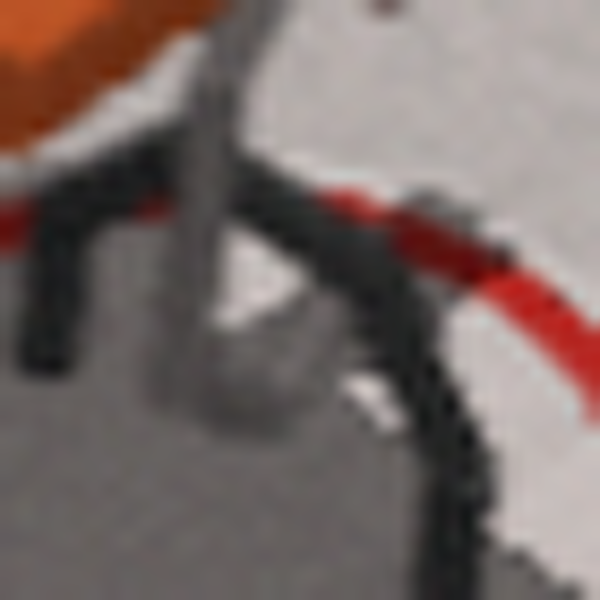

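View pics/g4z.png

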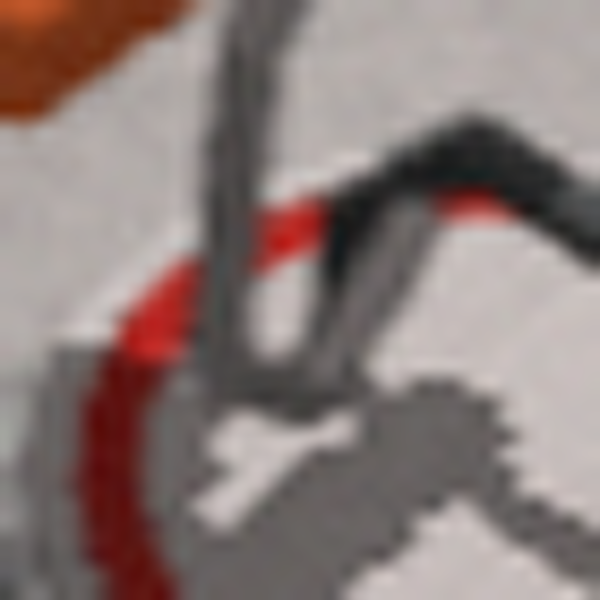

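The grey patch near the ring is only a shadow; the hook sits under the bar. I'll lift gently, slowing around contact.

```bash
python3 -m pendant '[[1,0,0,0.05,0],[1,0,0,0.05,0],[1,0,0,0.025,0],[1,0,0,0.015,0],[1,0,0,0.012,0],[1,0,0,0.012,0],[1,0,0,0.012,0],[1,0,0,0.012,0],[1,0,0,0.01,0],[1,0,0,0,0]]'
python3 ov.py g6 '(330,250,430,350)'
```

```text
time: 9.45
eef_pos: [0.5184, -0.2603, 0.2319]
orientation: [0.0, -0.191, 0.982, -0.0]
contact_force: [-0.5, -0.9, -5.6]
gripper_width: 0.0159
[ 0.51836451 -0.26018319  0.23178464] 22.03685909384346 [ 0.5169741  -0.26074599  0.24768464]
```

View pics/g6.png

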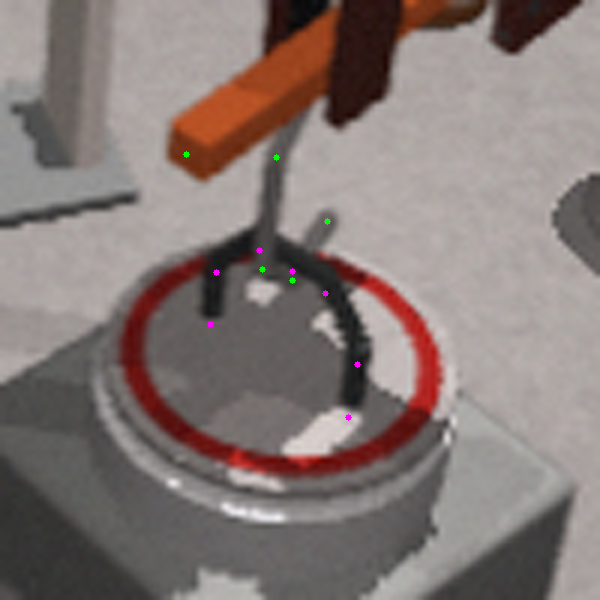

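The lid is off the rim on the hook, with about 3.7 N of added load. I'll raise it a little more, let it settle, and check how level it hangs.

```bash
python3 -m pendant '[[1,0,0,0.02,0],[1,0,0,0.03,0],[1,0,0,0.03,0],[1,0,0,0.03,0],[1,0,0,0.03,0],[1,0,0,0.02,0],[1,0,0,0.01,0],[1,0,0,0,0],[1,0,0,0,0],[1,0,0,0,0]]'
cat > lev.py <<'E'
from h import *
import sys
from scipy.optimize import least_squares
b=save("side",sys.argv[1])
x0,y0,x1,y1=eval(sys.argv[2]); z0=float(sys.argv[3])
h=cv2.cvtColor(b,cv2.COLOR_RGB2HSV);m=cv2.inRange(h,(0,110,45),(7,255,255))|cv2.inRange(h,(173,110,45),(180,255,255))
k=np.zeros_like(m);k[y0:y1,x0:x1]=m[y0:y1,x0:x1];m=k
pts=np.vstack([q for q in cv2.findContours(m,0,1)[0] if cv2.contourArea(q)>6]);hu=cv2.convexHull(pts).reshape(-1,2)
el=cv2.fitEllipse(hu);print("ellipse",el)
C,d=ray("side",hu)
def pl(p):
    n=np.array([p[0],p[1],1]);n/=np.linalg.norm(n);o=np.array([p[2],p[3],z0]);s=((o-C)@n)/(d@n);return C+d*s[:,None]-o
f=lambda p:np.linalg.norm(pl(p),axis=1)-p[4]
P=onplane("side",hu,z0);c=P.mean(0)
r=least_squares(f,[0,0,c[0],c[1],.053],loss="soft_l1",f_scale=.0005)
print("tilt deg x,y",np.degrees(r.x[:2]),"centre",r.x[2:4],"r",r.x[4],"rms",np.sqrt(np.mean(r.fun**2)))
s=sense();print(s["eef_pos"],s["contact_force"])
x0-=15;y0-=35;x1+=15;y1+=15;cv2.imwrite("pics/"+sys.argv[1]+"z.png",cv2.resize(b[y0:y1,x0:x1,::-1],None,fx=5,fy=5,interpolation=cv2.INTER_CUBIC))
E
python3 lev.py l1 '(335,270,415,345)' 0.142
python3 - <<'E'
import cv2,os
# baseline on initial picture
src=open('lev.py').read().replace('b=save("side",sys.argv[1])','b=cv2.imread("pics/side0.png")[:,:,::-1].copy()')
import sys;sys.argv=['x','base','(335,285,415,345)','0.110'];exec(src)
E
```

```text
time: 10.75
eef_pos: [0.5183, -0.2601, 0.2571]
orientation: [-0.0, -0.191, 0.982, 0.0]
contact_force: [-0.1, -0.6, -4.3]
gripper_width: 0.0158
ellipse ((377.55670166015625, 300.9040832519531), (37.09309387207031, 54.292030334472656), 98.83006286621094)
tilt deg x,y [0.01247025 0.6657238 ] centre [ 0.51670096 -0.2604481 ] r 0.05332287934408674 rms 0.0003120598236224346
[ 0.51831005 -0.26011465  0.25712252] [-0.12243233 -0.1467399  -4.93603633]
ellipse ((375.5089416503906, 311.96673583984375), (37.8390998840332, 53.365928649902344), 99.65663146972656)
tilt deg x,y [-0.06896935 -0.0164268 ] centre [ 0.51622922 -0.25941358] r 0.053537899392563364 rms 0.00027445030375465937
[ 0.51831005 -0.26011465  0.25712252] [-0.12243233 -0.1467399  -4.93603633]
```

View pics/l1z.png

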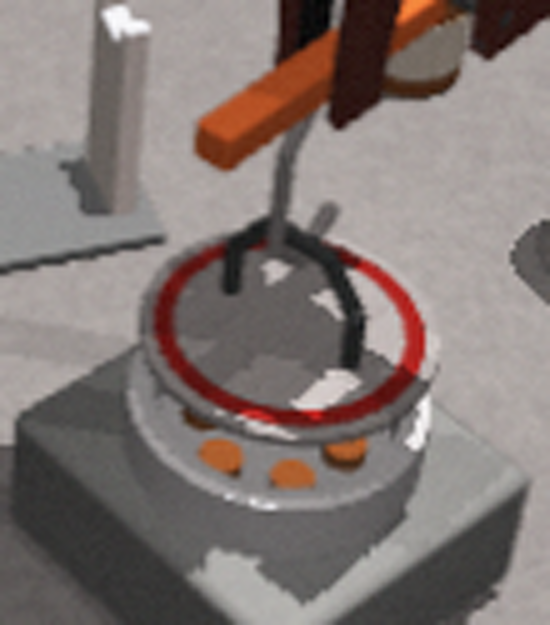

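The lid hangs level, within 0.7°, and is clear of the well. I'll raise it to clear the empty cradle, then carry it at about 0.08 m/s.

```bash
python3 -m pendant '[[1,0,0,0.015,0],[1,0,0,0.03,0],[1,0,0,0.04,0],[1,0,0,0.045,0],[1,0,0,0.045,0],[1,0,0,0.04,0],[1,0,0,0.03,0],[1,0,0,0.02,0],[1,0,0,0.005,0],[1,0,0,0,0]]'
python3 -m pendant '[[1,0,0.01,0,0],[1,0,0.02,0,0],[1,0,0.03,0,0],[1,0,0.04,0,0],[1,0,0.05,0,0],[1,0,0.06,0,0],[1,-0.003,0.067,0,0],[1,-0.003,0.067,0,0],[1,-0.003,0.067,0,0],[1,-0.003,0.067,0,0]]'
python3 -m pendant '[[1,-0.003,0.067,0,0],[1,-0.003,0.067,0,0],[1,-0.003,0.067,0,0],[1,-0.003,0.067,0,0],[1,-0.003,0.067,0,0],[1,-0.003,0.067,0,0],[1,-0.003,0.067,0,0],[1,-0.003,0.067,0,0],[1,-0.003,0.067,0,0],[1,-0.003,0.067,0,0]]'
```

```text
time: 12.05
eef_pos: [0.5183, -0.2601, 0.2976]
orientation: [-0.0, -0.191, 0.982, 0.0]
contact_force: [0.0, -0.6, -4.8]
gripper_width: 0.0158
time: 13.3
eef_pos: [0.5165, -0.1878, 0.2978]
orientation: [0.0, -0.191, 0.982, -0.0]
contact_force: [-0.6, -0.2, -5.0]
gripper_width: 0.0157
time: 14.55
eef_pos: [0.5121, -0.0873, 0.2978]
orientation: [0.0, -0.191, 0.982, -0.0]
contact_force: [-0.4, -0.5, -4.6]
gripper_width: 0.0155
```

```bash
python3 -m pendant '[[1,-0.003,0.067,0,0],[1,-0.003,0.067,0,0],[1,-0.003,0.067,0,0],[1,-0.003,0.067,0,0],[1,-0.003,0.067,0,0],[1,-0.003,0.067,0,0],[1,-0.003,0.067,0,0],[1,-0.003,0.067,0,0],[1,-0.003,0.067,0,0],[1,-0.003,0.067,0,0]]'
python3 -m pendant '[[1,-0.003,0.067,0,0],[1,-0.003,0.067,0,0],[1,-0.003,0.067,0,0],[1,-0.003,0.067,0,0],[1,-0.003,0.067,0,0],[1,-0.003,0.067,0,0],[1,-0.003,0.067,0,0],[1,-0.003,0.067,0,0],[1,-0.003,0.067,0,0],[1,-0.003,0.067,0,0]]'
python3 -m pendant '[[1,-0.004,0.067,0,0],[1,-0.004,0.067,0,0],[1,-0.004,0.067,0,0],[1,-0.004,0.067,0,0],[1,-0.004,0.067,0,0],[1,-0.004,0.067,0,0],[1,-0.004,0.067,0,0],[1,-0.004,0.067,0,0],[1,-0.004,0.067,0,0],[1,-0.004,0.067,0,0]]'
python3 -m pendant '[[1,-0.002,0.06,0,0],[1,0,0.05,0,0],[1,0,0.04,0,0],[1,0,0.025,0,0],[1,0,0.012,0,0],[1,0,0,0,0],[1,0,0,0,0]]'
python3 lev.py l2 '(250,130,360,200)' 0.183;  python3 -c "
import cv2;cv2.imwrite('pics/l2f.png',cv2.imread('pics/l2.png'))"
```

```text
time: 15.8
eef_pos: [0.5076, 0.0131, 0.2978]
orientation: [0.0, -0.191, 0.982, -0.0]
contact_force: [0.2, 0.2, -4.9]
gripper_width: 0.0156
time: 17.05
eef_pos: [0.503, 0.1137, 0.2977]
orientation: [-0.0, -0.191, 0.982, -0.0]
contact_force: [0.0, 0.3, -4.7]
gripper_width: 0.0161
time: 18.3
eef_pos: [0.497, 0.2142, 0.2977]
orientation: [-0.0, -0.191, 0.982, -0.0]
contact_force: [-0.3, 0.2, -4.7]
gripper_width: 0.0157
time: 19.18
eef_pos: [0.4968, 0.2413, 0.2978]
orientation: [-0.0, -0.191, 0.982, -0.0]
contact_force: [0.3, 0.1, -4.4]
gripper_width: 0.0157
ellipse ((280.9910583496094, 169.34910583496094), (18.269222259521484, 39.60019302368164), 88.81072998046875)
tilt deg x,y [0.37880478 1.50852102] centre [0.4950695  0.24053392] r 0.053311596118577 rms 0.0005352786747502793
[0.49678184 0.24134385 0.29778689] [ 0.29878343  0.71645219 -5.11063628]
```

View pics/l2f.png

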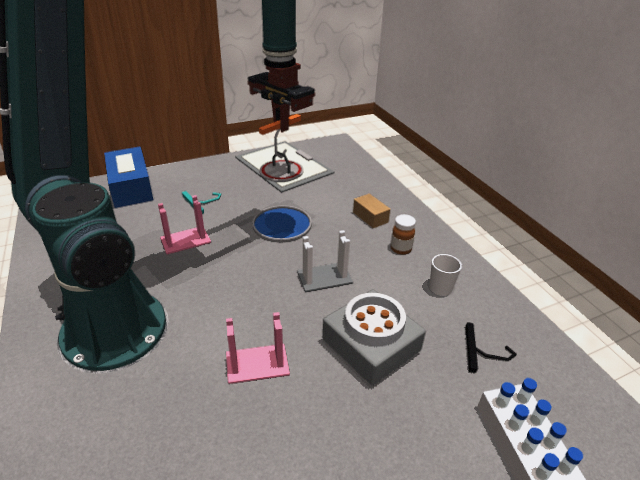

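The lid is over the tray centre to within about 1 mm and level within 1.5°. Lowering it now, slowly near contact.

```bash
python3 -m pendant '[[1,0,0,-0.02,0],[1,0,0,-0.04,0],[1,0,0,-0.06,0],[1,0,0,-0.067,0],[1,0,0,-0.067,0],[1,0,0,-0.067,0],[1,0,0,-0.067,0],[1,0,0,-0.067,0],[1,0,0,-0.067,0],[1,0,0,-0.067,0]]'
python3 -m pendant '[[1,0,0,-0.067,0],[1,0,0,-0.067,0],[1,0,0,-0.067,0],[1,0,0,-0.06,0],[1,0,0,-0.06,0],[1,0,0,-0.05,0],[1,0,0,-0.03,0],[1,0,0,-0.02,0],[1,0,0,-0.01,0],[1,0,0,0,0]]'
python3 -m pendant '[[1,0,0,-0.01,0],[1,0,0,-0.01,0],[1,0,0,-0.01,0],[1,0,0,-0.01,0],[1,0,0,-0.01,0]]'
python3 -m pendant '[[1,0,0,-0.01,0],[1,0,0,-0.01,0],[1,0,0,-0.01,0],[1,0,0,-0.01,0],[1,0,0,-0.01,0]]'
python3 lev.py l3 '(235,185,330,250)' 0.019
```

```text
time: 20.48
eef_pos: [0.4968, 0.2415, 0.2088]
orientation: [0.0, -0.191, 0.982, -0.0]
contact_force: [-0.7, -0.2, -5.0]
gripper_width: 0.0157
time: 21.72
eef_pos: [0.4969, 0.2416, 0.1449]
orientation: [0.0, -0.191, 0.982, -0.0]
contact_force: [-0.1, -0.6, -5.0]
gripper_width: 0.0158
time: 22.35
eef_pos: [0.4968, 0.2416, 0.1372]
orientation: [-0.0, -0.191, 0.982, -0.0]
contact_force: [-1.0, -0.9, -5.6]
gripper_width: 0.0159
time: 22.98
eef_pos: [0.4971, 0.2417, 0.13]
orientation: [0.0, -0.191, 0.982, 0.0]
contact_force: [0.0, -0.5, -2.3]
gripper_width: 0.0156
ellipse ((282.1275329589844, 219.04180908203125), (20.909910202026367, 36.47708511352539), 88.2787094116211)
tilt deg x,y [-0.35154759 -0.10994663] centre [0.4951092  0.24176312] r 0.05274617998664716 rms 0.00048240196675344404
[0.49689307 0.24161123 0.12973096] [ 0.29179191 -0.44976434 -1.17984599]
```

View pics/l3z.png

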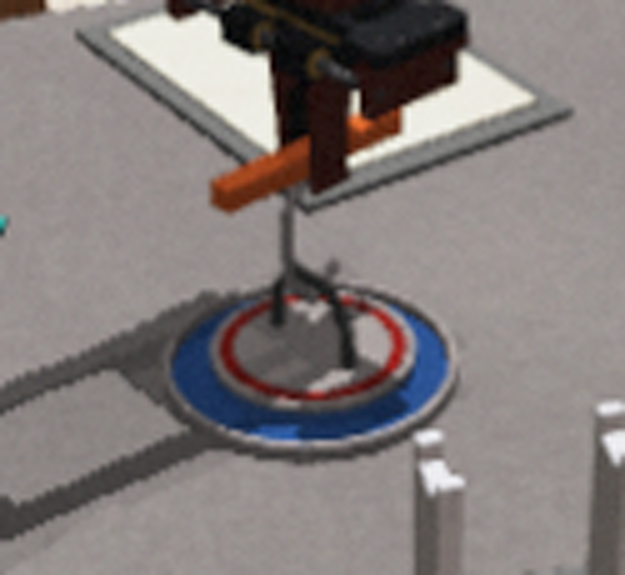

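The lid lies flat in the tray and is centred. I'll lower to clear the hook, back out along -x of the lifter, then raise.

```bash
python3 -m pendant '[[1,0,0,-0.03,0],[1,0,0,-0.04,0],[1,0,0,-0.04,0],[1,0,0,-0.015,0],[1,0,0,0,0],[1,-0.02,-0.008,0,0],[1,-0.04,-0.016,0,0],[1,-0.05,-0.02,0,0],[1,-0.05,-0.02,0,0],[1,-0.05,-0.02,0,0]]'
python3 -m pendant '[[1,-0.05,-0.02,0,0],[1,-0.04,-0.016,0,0],[1,-0.02,-0.008,0,0],[1,0,0,0,0]]'
python3 lev.py l4 '(235,185,330,250)' 0.019
```

```text
time: 24.28
eef_pos: [0.4646, 0.2287, 0.1111]
orientation: [-0.0, -0.191, 0.982, -0.0]
contact_force: [0.1, 0.3, -1.0]
gripper_width: 0.0153
time: 24.78
eef_pos: [0.4487, 0.2223, 0.1111]
orientation: [0.0, -0.191, 0.982, -0.0]
contact_force: [0.7, -0.2, -1.9]
gripper_width: 0.0157
ellipse ((282.0665588378906, 219.0157928466797), (20.999692916870117, 36.160614013671875), 87.6863021850586)
tilt deg x,y [-0.94327795 -0.46806418] centre [0.49506003 0.24201331] r 0.05233684171063252 rms 0.0003100314958833391
[0.44896613 0.2224212  0.11109646] [-0.96606473  0.53541108 -1.27967136]
```

View pics/l4z.png

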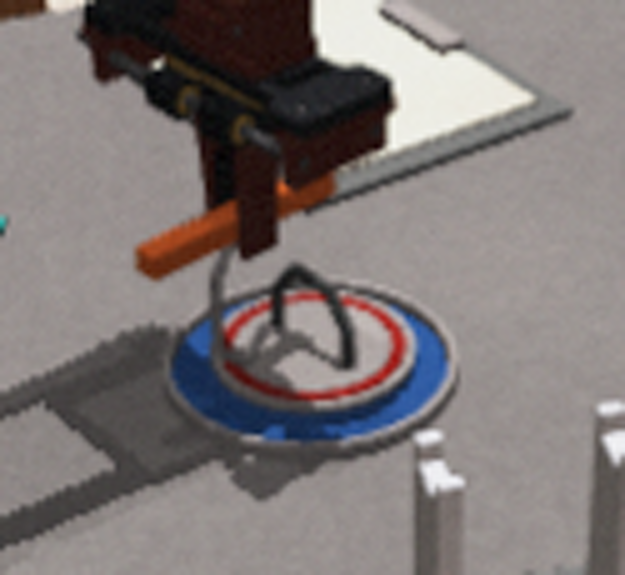

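Unhooked, with the lid undisturbed. Next I'll raise and return to above the cradle, turning back 29°.

```bash
python3 -m pendant '[[1,0,0,0.05,0],[1,0,0,0.12,0],[1,0,0,0.16,0],[1,0,0,0.16,0],[1,0,0,0.16,0],[1,0,0,0.12,0],[1,0,0,0.07,0],[1,0,0,0,0]]'
python3 -m pendant '[[1,0.046,-0.06,0,-0.05],[1,0.046,-0.14,0,-0.1],[1,0.046,-0.18,0,-0.11],[1,0.046,-0.2,0,-0.11],[1,0.046,-0.2,0,-0.11],[1,0.046,-0.2,0,-0.11],[1,0.046,-0.2,0,-0.11],[1,0.046,-0.18,0,-0.11],[1,0.046,-0.147,0,-0.1],[1,0.042,-0.08,0,-0.057]]'
python3 -m pendant '[[1,0,0,0,0],[1,0,0,0,0]]'
python3 - <<'E'
from h import *
b=save("side","c1");S=b[200:300,280:380,::-1];cv2.imwrite("pics/c1z.png",cv2.resize(S,(600,600),interpolation=cv2.INTER_CUBIC))
print(sense()["eef_pos"])
E
```

```text
time: 25.82
eef_pos: [0.4493, 0.2225, 0.2377]
orientation: [0.001, -0.191, 0.982, 0.0]
contact_force: [0.0, -0.2, -2.1]
gripper_width: 0.0157
time: 27.08
eef_pos: [0.5171, -0.0172, 0.2361]
orientation: [-0.001, 0.062, 0.998, -0.0]
contact_force: [-0.8, 0.1, -0.8]
gripper_width: 0.0161
time: 27.32
eef_pos: [0.5167, -0.0151, 0.2367]
orientation: [-0.0, 0.061, 0.998, 0.0]
contact_force: [-0.8, -0.7, -1.5]
gripper_width: 0.0156
[ 0.51675761 -0.01497447  0.23681603]
```

View pics/c1z.png

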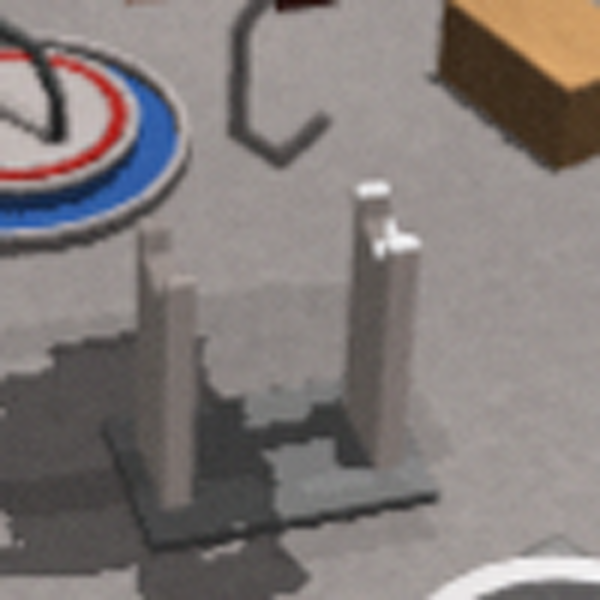

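```bash
python3 - <<'E'
from h import *
q=np.array([(155,240),(180,280),(372,190),(402,243)])/6+[280,200]-.4
P=onplane("side",q,.124);print(P);print((P[0]+P[1])/2,(P[2]+P[3])/2,P.mean(0))
E
```

```text
[[ 0.46754862 -0.00278275  0.124     ]
 [ 0.46691159 -0.03002845  0.124     ]
 [ 0.5618374  -0.00415153  0.124     ]
 [ 0.5575339  -0.04046472  0.124     ]]
[ 0.46723011 -0.0164056   0.124     ] [ 0.55968565 -0.02230812  0.124     ] [ 0.51345788 -0.01935686  0.124     ]
```

```bash
python3 - <<'E'
from h import *
T=cv2.imread("pics/top0.png");cr=T[195:280,315:375];cr=cv2.resize(cr,None,fx=7,fy=7,interpolation=cv2.INTER_CUBIC)
cv2.imwrite("pics/tc.png",cr)
E
```

```text
(no output)
```

View pics/tc.png

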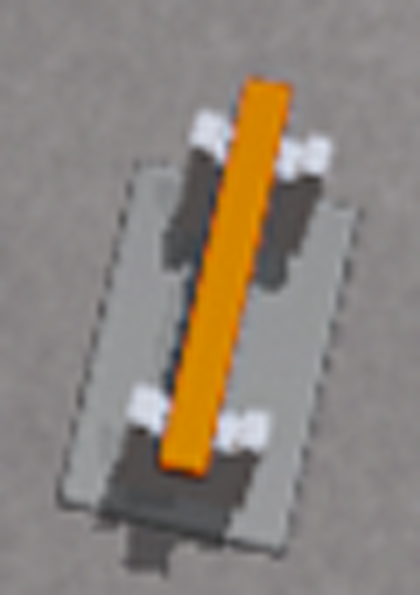

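```bash
python3 - <<'E'
from h import *
q=np.array([(211,130),(318,154),(149,407),(250,430)])/7+[315,195]-.43
P=onplane("top",q,.124);print(P);m=[(P[0]+P[1])/2,(P[2]+P[3])/2];print(m,P.mean(0),np.degrees(np.arctan2(*(m[0]-m[1])[[1,0]])))
E
```

```text
[[ 0.56340147 -0.00610336  0.124     ]
 [ 0.55933748 -0.04101129  0.124     ]
 [ 0.47111865  0.00435363  0.124     ]
 [ 0.46732337 -0.02812131  0.124     ]]
[array([ 0.56136948, -0.02355733,  0.124     ]), array([ 0.46922101, -0.01188384,  0.124     ])] [ 0.51529525 -0.01772059  0.124     ] -7.219842080283875
```

The cradle centre is at about (0.515, -0.018) with yaw -7.2°. I'll shift 2 mm in -y to centre it and lower into the notches.

```bash
python3 -m pendant '[[1,0,-0.013,-0.04,0],[1,0,0,-0.1,0],[1,0,0,-0.14,0],[1,0,0,-0.14,0],[1,0,0,-0.12,0],[1,0,0,-0.08,0],[1,0,0,-0.06,0],[1,0,0,-0.03,0],[1,0,0,0,0]]'
python3 -m pendant '[[1,0,0,-0.03,0],[1,0,0,-0.03,0],[1,0,0,-0.03,0],[1,0,0,-0.03,0],[1,0,0,0,0]]'
python3 - <<'E'
from h import *
b=save("side","c2");S=b[200:300,280:380,::-1];cv2.imwrite("pics/c2z.png",cv2.resize(S,(600,600),interpolation=cv2.INTER_CUBIC))
E
```

```text
time: 28.5
eef_pos: [0.5172, -0.0177, 0.1305]
orientation: [-0.0, 0.061, 0.998, -0.0]
contact_force: [0.6, 0.8, -0.5]
gripper_width: 0.016
time: 29.12
eef_pos: [0.5168, -0.0176, 0.1121]
orientation: [-0.0, 0.061, 0.998, 0.0]
contact_force: [-0.6, 0.2, -0.3]
gripper_width: 0.0155
```

View pics/c2z.png

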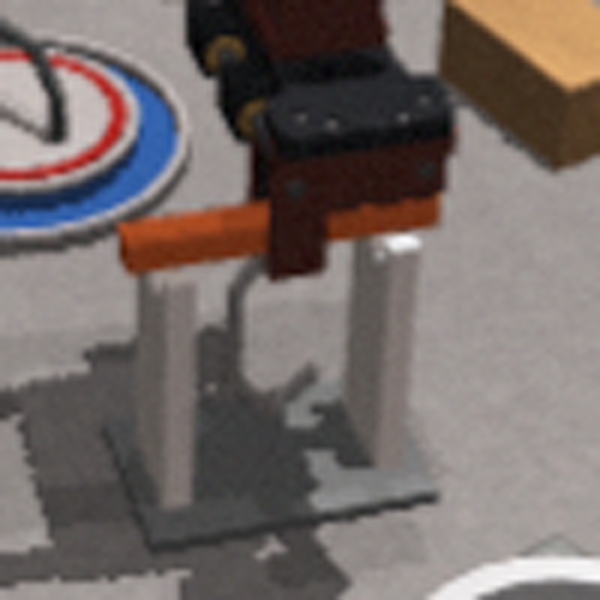

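```bash
python3 -m pendant '[[1,0,0,-0.02,0],[1,0,0,-0.015,0],[1,0,0,-0.01,0],[1,0,0,-0.007,0],[1,0,0,0,0]]'
```

```text
time: 29.8
eef_pos: [0.5171, -0.0176, 0.1047]
orientation: [-0.0, 0.061, 0.998, -0.0]
contact_force: [0.1, 0.2, -0.5]
gripper_width: 0.0162
```

```bash
python3 -m pendant '[[1,0,0,-0.004,0],[1,0,0,0,0]]'
python3 -m pendant '[[-1,0,0,0,0],[-1,0,0,0,0],[-1,0,0,0,0],[-1,0,0,0,0],[-1,0,0,0,0],[-1,0,0,0,0],[-1,0,0,0,0],[-1,0,0,0,0]]'
python3 - <<'E'
from h import *
b=save("side","c3");S=b[200:300,280:380,::-1];cv2.imwrite("pics/c3z.png",cv2.resize(S,(600,600),interpolation=cv2.INTER_CUBIC))
E
```

```text
time: 30.05
eef_pos: [0.5171, -0.0176, 0.1041]
orientation: [-0.0, 0.061, 0.998, -0.0]
contact_force: [-0.7, -0.7, 0.3]
gripper_width: 0.0157
time: 31.05
eef_pos: [0.5172, -0.0177, 0.1041]
orientation: [-0.0, 0.061, 0.998, -0.0]
contact_force: [0.4, 0.2, -0.4]
gripper_width: 0.0874
```

View pics/c3z.png

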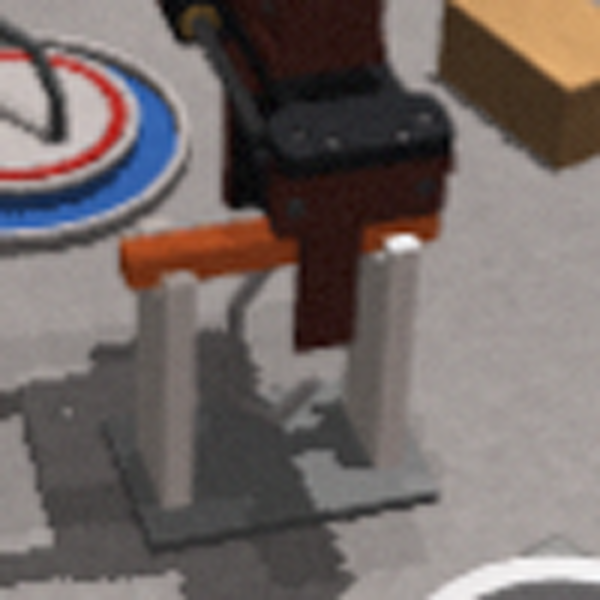

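The handle sits in the notches and the gripper is open. I'll retreat straight up, then move aside for a final look from both cameras.

```bash
python3 -m pendant '[[-1,0,0,0.05,0],[-1,0,0,0.1,0],[-1,0,0,0.15,0],[-1,0,0,0.2,0],[-1,0,0,0.2,0],[-1,0,0,0.2,0],[-1,0,0,0.1,0],[-1,0,0,0,0]]'
python3 -m pendant '[[-1,-0.1,-0.15,0,0],[-1,-0.12,-0.25,0,0],[-1,-0.12,-0.25,0,0],[-1,-0.1,-0.25,0,0],[-1,0,-0.25,0,0],[-1,0,-0.25,0,0],[-1,0,-0.25,0,0],[-1,0,-0.15,0,0],[-1,0,0,0,0],[-1,0,0,0,0]]'
python3 lev.py f1 '(235,185,330,250)' 0.019
python3 - <<'E'
from h import *
a=save("top","f1t");b=cv2.imread("pics/f1.png")
z=cv2.resize(b[190:300,230:370],(400,314),interpolation=cv2.INTER_CUBIC)
cv2.imwrite("pics/ff.png",np.vstack([np.hstack([cv2.resize(a[:,:,::-1],(400,300)),cv2.resize(b,(400,300))]),np.hstack([cv2.resize(z,(400,300)),cv2.resize(a[190:280,200:370,::-1],(400,300))])]))
E
```

```text
time: 32.1
eef_pos: [0.5179, -0.0178, 0.2554]
orientation: [0.001, 0.061, 0.998, -0.0]
contact_force: [0.7, 0.7, 0.5]
gripper_width: 0.0877
time: 33.35
eef_pos: [0.4508, -0.2863, 0.2536]
orientation: [-0.001, 0.061, 0.998, 0.001]
contact_force: [-0.2, 0.6, -0.3]
gripper_width: 0.088
ellipse ((282.0694274902344, 218.97373962402344), (20.856042861938477, 36.276458740234375), 88.02452087402344)
tilt deg x,y [-0.62955575 -0.17073941] centre [0.49511162 0.24218325] r 0.0524965238505628 rms 0.00044415035160551736
[ 0.45095726 -0.28617695  0.25381882] [ 0.23954275 -0.25394706 -0.42345435]
```

View pics/ff.png

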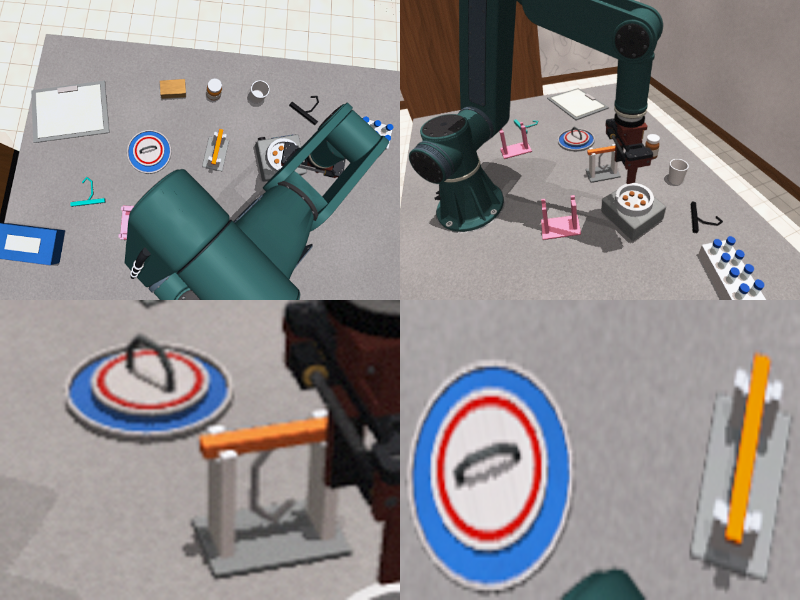

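The last look shows the lid flat and centred in the tray, and the lifter back in both notches. The carton, jar and cup have not moved, and the arm touches nothing.

```bash
python3 -c "
from station import sign_off; print(sign_off())"
```

```text
the job is handed in; nothing more can be done
None
```

The job is done and handed in at about 33.5 s of the 72 s allowed. I took the orange lifter from its cradle and hooked the middle of the lid's loop. I then lifted the lid, carried it at about 0.08 m/s, set it in the blue tray, unhooked, and put the lifter back in the cradle.

**Last checks:**
- **Lid:** it lies flat in the tray, with a fitted tilt of at most 0.7°, and is centred to about 1–2 mm. While hanging, its fitted tilt was at most about 1.6°. One fit just after unhooking gave 1.1° for the lid at rest, so tilts that small are about as fine as the fit can resolve.
- **Lifter:** the handle is in both notches, seen from both cameras, and the gripper is open and clear of everything.
- **Bystanders:** the jar, cup and carton look unmoved in the last pictures; I compared them by eye and did not measure them.
- **Forces:** the wrist readings I saw stayed under about 6 N.

**One disagreement:** my first, rough reading of the notch centre from the side view differed from the top view by about 2 mm. I used the top view, and the lifter seated cleanly.

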